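Put the hand-held tester back on its charging cradle

TASK

The hand-held tester has been left lying on its screen. Put it on its charging cradle to charge: foot down behind the lip on the sprung contact, orange end up, leaning back against the rest with its screen facing out to the front. Set it in gently and leave the tray, the screwdriver, the tape and the standing lamp where they are.

Things in the scene. Friction and masses are not known exactly. Their poses are not given: they have to be found in the camera images.
- tester: Loose hand-held tester, a slab 160 mm long (x), 66 wide (y), 24 thick (z), about 0.3 kg, balanced at its middle. Grey back, orange top end (last 30 mm at +x), black foot end with brass contacts (-x). Origin: centre of the screen face; +x to the orange end, +z out through the back. Starts lying on its screen (+z up). Set down upright, it stands by itself on its flat foot.
- tester_foot (a point): Centre of the tester's foot end face (80 mm from the middle towards -x, mid-thickness). Axes as the tester's.
- tester_top (a point): Centre of the tester's orange top end face (80 mm from the middle towards +x, mid-thickness). Axes as the tester's.
- cradle: Off-white charging cradle, screwed down. Origin: centre of the underside of its 122 x 94 mm base; z up, front along -x. The rest leans back 25 degrees (its top towards +x), 50 mm wide, 10 thick, 98 high along its slope. Side cheeks, 74 mm apart inside, 86 outside, stand 22 mm above the ledge. Tester seated: tester_foot at x -31, z 23 mm, tester_top at x 37, z 168 mm in this frame.
- cradle_corner (a point): Middle of the line where the cradle's rest meets its ledge, 18 mm above the bench. The ledge is square to the rest, so it rises to the front; it is 32 mm deep, then comes the lip. Axes as the cradle's.
- cradle_lip (a point): Middle of the top edge of the lip at the front of the ledge; the lip is 6 mm thick and stands 13 mm above the ledge, measured along the slope of the rest. Axes as the cradle's.
- contact (a joint): Sprung charging contact in the middle of the ledge, a black bar 40 mm long with brass pads: 0 = up (stands 5 mm above the ledge), 0.005 m = pressed flush with the ledge. About 0.9 N presses it flush: the tester's weight is enough. It moves along the slope of the rest.
- tag_tray: Bystander: red parts tray 75 x 95 x 22 mm, origin at the centre of its underside.
- screwdriver: Bystander: yellow screwdriver 27 x 156 x 29 mm lying along its y, origin at the centre of its underside.
- tape_roll: Bystander: yellow tape roll lying flat, 66 x 71 x 20 mm, origin at the centre of its underside.
- lamp: Bystander: black goose-neck lamp standing on its round base, 76 mm across and 237 mm high, origin at the centre of its underside.
There are look-alikes about, which are no part of the job. Leave any red look-alike of the tester alone.

How it is judged:
By the outcome, as a careful person would: the job done as asked, in the order asked, and still so for the second after the job is handed in, with the robot touching nothing.
It also fails if it takes over 58 s, if anything falls off the work surface, if the arm or the gripper's body presses on something with over 40 N, if the wrist force passes 120 N, or if a joint passes its speed limit or range.

ROBOT

A 7-joint arm with a two-finger parallel gripper is mounted at the origin on the work surface; the furniture and walls round the work are solid. World frame = base frame: x ahead of the robot, y to its left, z up, the work surface at z = 0. Lengths are in m, angles in rad, forces in N, time in s.
With the tool pointing down it reaches from about 0.4 to 0.9 m from the base axis. Payload 5.5 kg.
Tool frame: the origin (TCP) lies at the very end of the fingers, on their centre line; the grasp point (between the pads) lies 19 mm behind it; z points along the fingers, y is the line along which they close (so a half turn about z gives the same grasp; the last joint's range is limited). The gripper opens to 85 mm and grips with 20 to 120 N. Pads are 22 mm wide; open, the fingers measure 114 mm over their backs; the gripper's body (76 mm by 85 mm) begins 54 mm behind the grasp point. The pads swing forward as they close: fully open they stand 13 mm farther back than shut.
Start: joints at [-0.982, 0.501, -0.427, 1.55, 0.221, 1.138, -0.21], TCP at [0.208, 0.616, 0.231] pointing down, gripper open.
Joint ranges: [-2.88, 2.88], [-0.31, 2.03], [-1.54, 1.56], [0.2, 2.42], [-1.41, 4.55], [0.19, 2.02], [-2.57, 2.57]. Speed limits (rad/s): [2.57, 2.57, 3.14, 3.14, 3.14, 3.14, 3.14].

INTERFACE

Orientations are given as [roll, pitch, yaw] about the fixed x, y, z axes, in that order (R = Rz(yaw) Ry(pitch) Rx(roll)).
In Python, from station import arm gives the robot as it stands.
- The arm moves only by the tool arm_command, never from a script. Its argument "series" is a list of rows, each an object with "jaw": the opening, from -1 (shut) to 1 (fully open); "slide": the shift along the tool's x, y, z normalised to -1 to 1, where 1 is 0.04 m, a list of three; "angular": the turn, a rotation vector about the tool's x, y, z normalised to -1 to 1, where 1 is 8 degrees, a list of three. A call has 1 to 5 rows; each row shifts and turns the commanded pose from where the row before left it, along the tool's axes as they then stand; what a row does not reach is not made up. A row lasts 1/10 s, in which the tool goes at most 50 mm and 8.59 degrees, less where a joint would pass 70% of its speed; a pose out of reach is approached as far as the arm can. A call with a number of a shift or a turn outside -1 to 1 is refused whole. A call with a gripper value outside its range is refused whole. The fingers move at their own pace and stop on an object; the grip force is fixed at half the most. Time passes only in rows, so rows that do not move let the fingers close. It gives the time, the measured TCP pose, the force, the opening and the grip force at its end, in the units of the state.
- arm.observe(): the state, without advancing time (a new reading comes with each control period).
- arm.read_camera(name): name is "scene" or "top"; returns (picture, depth): 420x560x3 uint8, red, green, blue; 420x560 float32, m along the optical axis (not along the pixel's ray), 0 where there is no reading.
- arm.calibration(name): a dict with "fx", "fy", "cx", "cy" (pixels), "cam_to_world" (4x4, takes a point from camera to world coordinates). Camera axes: x right, y down, z forward; pixel columns grow to the right and rows downward; lengths in m; the calibration is good to about 2 mm. A picture is of the moment at which its call begins. calibration takes no time and is no camera call.
- arm.hand_in(): hands the job in; it is judged then, once.
Trained networks look in the newest picture that a camera, given by its name, has taken for a name from the list of things; names that differ only in an ending like _2 or _b are one class to them, and where a whole thing is asked for, a point or a joint stands for the part that bears it (a point fixed in the world has none). Each returns a list of dicts, best first, with "score" (0 to 1); they miss things now and then, are a little off and sometimes report something else, mostly with a low value. They report only what shows in the picture. A call takes as long as a camera call. They do not tell look-alikes from the thing itself.
- arm.recognise(thing, camera): "at" ([x, y, z] in m, in world coordinates, good to about 4 mm: the middle of the surface that is visible of it).
- arm.outline_of(thing, camera): "region" (420x560 bool, what is visible of it).
- arm.spot_point(thing, camera): "at" ([x, y, z] in m, in world coordinates, good to about 4 mm: a listed point, or the origin of a listed thing).
The state is a dict: "time": time; "joint_positions": joint angles; "dq": joint speeds; "joint_torque": joint torques, N m; "ee_pos": TCP position; "tool_rot": TCP orientation; "contact_force": force on the tool from outside, world axes, zero at the start; "torque": the same for the moment, N m; "gripper_width": finger opening in m; "grip_force": force on a finger pad.
Only numpy, scipy, OpenCV 4.12 (cv2) and the standard library are available. Lean on these libraries where they do the work, as an engineer would, in place of code of your own. Each camera call takes 0.05 s, during which the arm holds its last target. There are 200 camera calls.

## Working session

There is one attempt and no reset: what is moved stays moved. The work goes in short steps, Python scripts to look and compute and a tool call to move; the robot and the scene stay as the last step left them, time stands still between calls to the robot, and variables do not carry over. Pictures are saved under pics/ and viewed, at most 10 in all, crops included, and the job is handed in when it is done.

Besides the shell and the picture viewer there is one more tool, called after "Request:" by a JSON object that holds its "method" and its "body", one argument or row to a line. arm_command: Moves the arm, as the interface text tells. Scaled input: -1 to 1 covers 0.04 m each way for a shift and 8 degrees each way for a turn. Its arguments: {"type":"object","properties":{"series":{"type":"array"}},"required":["series"]}

```bash
mkdir -p pics; cat > look.py <<'E'
from station import arm
import cv2, numpy as np
for c in ("scene","top"):
    p,d=arm.read_camera(c); cv2.imwrite(f"pics/{c}1.png",p[...,::-1]); np.save(f"{c}1.npy",d)
    k=arm.calibration(c); print(c,k["fx"],k["cx"],k["cy"],np.round(k["cam_to_world"],3).tolist())
    for t in ("tester","tester_foot","tester_top","cradle","cradle_corner","cradle_lip","lamp","tag_tray","screwdriver","tape_roll"):
        print(t,[(round(r["score"],2),np.round(r["at"],3).tolist()) for r in arm.spot_point(t,c)])
s=arm.observe(); print({k:np.round(v,3).tolist() for k,v in s.items()})
E
python3 look.py
```

```text
scene 414.13968344346455 279.8114936785841 208.68838292493257 [[0.512, -0.4, 0.76, -0.362], [-0.859, -0.233, 0.456, -0.637], [-0.005, -0.886, -0.463, 0.615], [0.0, 0.0, 0.0, 1.0]]
tester [(0.65, [0.756, 0.149, -0.004]), (0.62, [0.276, 0.208, -0.002]), (0.59, [0.567, -0.222, 0.001])]
tester_foot [(0.84, [0.539, -0.14, 0.011]), (0.32, [0.438, 0.162, -0.003])]
tester_top [(0.97, [0.325, 0.27, 0.01]), (0.96, [0.594, -0.294, 0.011]), (0.71, [0.541, -0.142, 0.01]), (0.52, [0.757, 0.149, -0.007])]
cradle [(0.61, [0.56, 0.113, -0.0])]
cradle_corner [(0.83, [0.544, 0.115, 0.018])]
cradle_lip [(0.83, [0.517, 0.124, 0.046])]
lamp [(0.67, [0.794, -0.038, -0.004])]
tag_tray []
screwdriver [(0.48, [0.437, 0.165, -0.0])]
tape_roll [(0.67, [0.755, 0.148, -0.007])]
top 434.9654593931984 274.6752517343821 211.47298072409598 [[-0.005, -0.988, 0.156, 0.366], [-1.0, 0.003, -0.012, -0.085], [0.011, -0.156, -0.988, 1.156], [0.0, 0.0, 0.0, 1.0]]
tester [(0.98, [0.276, 0.206, -0.002]), (0.84, [0.571, -0.216, 0.002]), (0.63, [0.74, -0.225, -0.002])]
tester_foot [(0.8, [0.537, -0.145, 0.01]), (0.73, [0.228, 0.
[... 258 characters left out ...]
0.124, 0.04])]
lamp [(0.71, [0.786, -0.036, 0.001]), (0.61, [0.738, -0.225, -0.002]), (0.26, [0.438, 0.168, -0.002])]
tag_tray [(0.72, [0.739, -0.222, 0.001])]
screwdriver [(0.95, [0.439, 0.167, -0.004]), (0.26, [0.521, 0.127, 0.041])]
tape_roll [(0.73, [0.6, -0.298, 0.012]), (0.71, [0.754, 0.151, -0.0])]
{'time': 1.1, 'joint_positions': [-0.982, 0.501, -0.427, 1.55, 0.221, 1.138, -0.21], 'dq': [0.001, 0.001, -0.001, -0.0, -0.001, 0.0, -0.0], 'joint_torque': [0.0, -56.938, -5.81, -28.134, 0.013, 0.002, 0.0], 'ee_pos': [0.208, 0.616, 0.231], 'tool_rot': [3.142, -0.0, 2.816], 'contact_force': [0.212, -0.143, -0.506], 'torque': [-0.006, 0.039, -0.015], 'grip_force': 0.0, 'gripper_width': 0.085}
```

View pics/scene1.png

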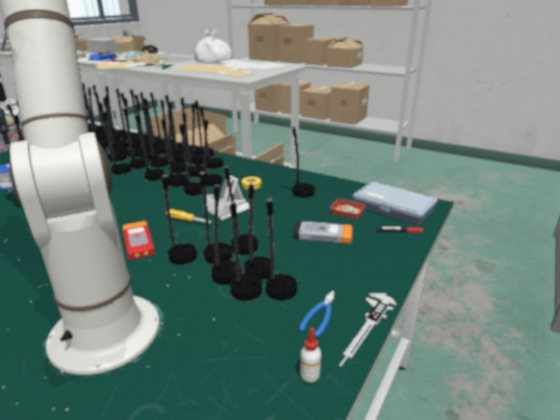

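View pics/top1.png

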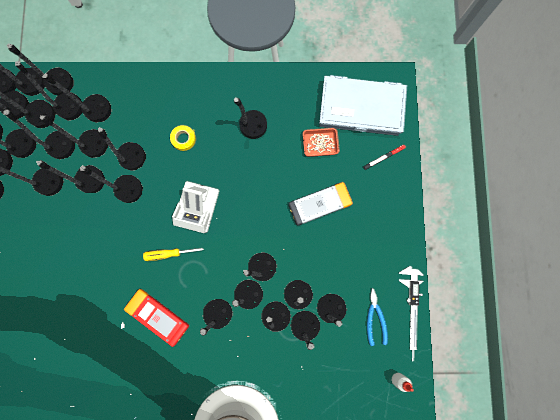

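The tester with the grey back is near pixel (321,203) in the top view, with its orange end at upper right. The cradle is at (196,207) with its front towards the lower part of the picture. The red look-alike is at (156,317), and black lamp look-alikes stand at about (200–345, 265–325). Next I'll measure the tester, the cradle and the lamps, and test a guess at the arm's kinematics.

```bash
cat > h.py <<'E'
from station import arm
import numpy as np, cv2
from scipy.spatial.transform import Rotation as R
def cloud(c,d):
    k=arm.calibration(c); v,u=np.mgrid[:420,:560]
    P=np.stack([(u-k["cx"])/k["fx"]*d,(v-k["cy"])/k["fy"]*d,d],-1)
    T=np.array(k["cam_to_world"]); return P@T[:3,:3].T+T[:3,3]
def fk(q):
    a=[0,0,0,.0525,.0775,0,.076]; al=np.array([0,-1,1,1,1,1,-1])*np.pi/2; d=[.267,0,.293,0,.3425,0,.097]
    T=np.eye(4); L=[]
    for i in range(7):
        c,s=np.cos(q[i]),np.sin(q[i]); ca,sa=np.cos(al[i]),np.sin(al[i])
        T=T@np.array([[c,-s,0,a[i]],[s*ca,c*ca,-sa,-d[i]*sa],[s*sa,c*sa,ca,d[i]*ca],[0,0,0,1]]); L.append(T[:3,3])
    return T,np.array(L)
E
python3 - <<'E'
from h import *
s=arm.observe(); T,L=fk(s["joint_positions"]); print(np.round(T,3)); print(R.from_euler('xyz',s["tool_rot"]).as_matrix().round(3))
for c in ("top","scene"):
    W=cloud(c,np.load(c+"1.npy")); p=arm.read_camera(c)[0]
    for t in ("tester","cradle"):
        for r in arm.outline_of(t,c):
            Q=W[r["region"]]; Q=Q[np.isfinite(Q).all(1)]
            if t=="tester": Q=Q[np.abs(Q[:,2]-.024)<.006]
            if len(Q)<20: continue
            (x,y),(w,h),a=cv2.minAreaRect((Q[:,:2]*1000).astype(np.float32)); print(c,t,round(r["score"],2),len(Q),"rect",round(x),round(y),round(w),round(h),round(a,1),"med z",np.median(Q[:,2]).round(4),"max",Q[:,2].max().round(3))
W=cloud("top",np.load("top1.npy"))
m=(W[...,2]>.03)&(W[...,0]>.25)&(W[...,0]<.9)&(W[...,1]>-.4)&(W[...,1]<.35)
n,l,st,ce=cv2.connectedComponentsWithStats(m.astype(np.uint8))
for i in range(1,n):
    Q=W[l==i]
    if len(Q)>3: print("blob",ce[i].round(),len(Q),"min",Q.min(0).round(3),"max",Q.max(0).round(3))
for c in("top","scene"):
    W=cloud(c,np.load(c+"1.npy"))
    # cradle plan by height slices
    b=(abs(W[...,0]-.56)<.1)&(abs(W[...,1]-.112)<.1)
    for lo,hi in((.003,.02),(.02,.05),(.05,.08),(.085,.12)):
        Q=W[b&(W[...,2]>lo)&(W[...,2]<hi)]
        if len(Q)>5: (x,y),(w,h),a=cv2.minAreaRect((Q[:,:2]*1000).astype(np.float32)); print(c,lo,hi,len(Q),[round(v,1) for v in(x,y,w,h,a)])
k=arm.calibration("top")
p=arm.read_camera("top")[0]; big=cv2.resize(p[160:345,160:360],None,fx=3,fy=3,interpolation=cv2.INTER_CUBIC); cv2.imwrite("pics/crop.png",big[...,::-1])
E
```

```text
[[ 0.312 -0.95  -0.008  0.144]
 [-0.949 -0.312  0.039 -0.571]
 [-0.04  -0.004 -0.999  0.313]
 [ 0.     0.     0.     1.   ]]
[[-0.947  0.32  -0.   ]
 [ 0.32   0.947  0.   ]
 [ 0.     0.    -1.   ]]
top tester 0.6 1638 rect 274 205 159 66 53.8 med z 0.0242 max 0.03
top cradle 0.76 1610 rect 508 21 325 139 59.9 med z 0.0283 max 1.156
scene tester 0.8 749 rect 272 202 165 65 54.1 med z 0.0247 max 0.029
scene tester 0.73 743 rect 566 -221 70 160 21.1 med z 0.0248 max 0.029
scene cradle 0.63 672 rect 98 -225 1228 125 36.0 med z 0.0334 max 0.615
scene cradle 0.59 151 rect 198 -221 1394 61 34.1 med z 0.0191 max 0.615
blob [354. 105.] 2919 min [ 0.366 -0.4    0.03 ] max [ 0.9   -0.085  1.156]
blob [241. 110.] 142 min [ 0.366 -0.085  0.03 ] max [ 0.785 -0.006  1.156]
blob [111. 145.] 222 min [ 0.366 -0.085  0.031] max [0.7   0.304 1.156]
blob [ 98. 177.] 222 min [ 0.366 -0.085  0.031] max [0.614 0.324 1.156]
blob [193. 198.] 469 min [ 0.366 -0.085  0.03 ] max [0.612 0.139 1.156]
blob [189. 220.] 277 min [ 0.366 -0.085  0.03 ] max [0.566 0.167 1.156]
blob [251. 273.] 99 min [ 0.375 -0.065  0.0
[... 187 characters left out ...]
4. 311.] 4 min [0.287 0.028 0.03 ] max [0.29  0.036 0.032]
blob [334. 320.] 96 min [ 0.271 -0.233  0.032] max [ 0.285 -0.218  0.241]
blob [270. 322.] 73 min [ 0.256 -0.093  0.033] max [ 0.292 -0.075  0.238]
blob [207. 328.] 102 min [ 0.255 -0.085  0.034] max [0.366 0.061 1.156]
top 0.003 0.02 896 [560.7, 111.8, 198.8, 198.8, 89.9]
top 0.02 0.05 733 [558.6, 113.6, 86.9, 120.1, 74.9]
top 0.05 0.08 184 [560.3, 113.7, 84.8, 88.6, 75.9]
top 0.085 0.12 167 [581.8, 107.8, 49.6, 22.7, 75.7]
scene 0.003 0.02 223 [556.2, 112.2, 182.3, 188.8, 1.3]
scene 0.02 0.05 361 [549.8, 120.2, 117.2, 86.7, 0.6]
scene 0.05 0.08 120 [557.4, 110.0, 84.7, 87.6, 75.0]
scene 0.085 0.12 58 [576.9, 105.5, 21.5, 49.0, 3.8]
```

View pics/crop.png

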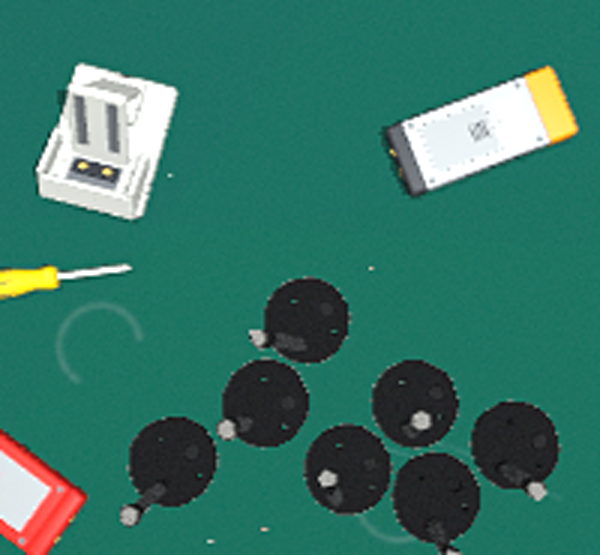

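```bash
cat >> h.py <<'E'
def down(yh,tilt=0):
    """tool down, tool y at heading yh deg, then turned by tilt deg about tool y"""
    a=np.radians(yh+90); b=np.radians(yh)
    x=np.array([np.cos(a),np.sin(a),0]); y=np.array([np.cos(b),np.sin(b),0])
    return R.from_matrix(np.stack([x,y,np.cross(x,y)],1))*R.from_euler('y',tilt,degrees=True)
def plan(p,Rt,p0=None,R0=None,show=True):
    s=arm.observe()
    if p0 is None: p0=s["ee_pos"]
    if R0 is None: R0=R.from_euler('xyz',s["tool_rot"])
    rv=(R0.inv()*Rt).as_rotvec(degrees=True); dp=np.array(p)-p0
    n=int(np.ceil(max(np.abs(rv).max()/7.9,np.linalg.norm(rv)/8.4,np.linalg.norm(dp)/.039,1)))
    q=R0
    print("rows",n,"ang",np.round(rv/n/8,3).tolist(),"shift m",np.round(dp,4))
    for i in range(n):
        print("  ",np.round(q.inv().apply(dp/n)/.04,3).tolist()); q=q*R.from_rotvec(rv/n,degrees=True)
    return np.array(p),Rt
E
python3 - <<'E'
from h import *
s=arm.observe(); R0=R.from_euler('xyz',s["tool_rot"])
a=plan([.4,.42,.41],R0)
b=plan([.57,.1,.41],R0,*a)
c=plan([.57,-.20,.30],down(21,0),*b)
d=plan([.57,-.22,.12],down(21,35),*c)
E
```

```text
rows 9 ang [0.0, 0.0, 0.0] shift m [ 0.192  -0.1958  0.1787]
   [-0.679, -0.345, -0.496]
   [-0.679, -0.345, -0.496]
   [-0.679, -0.345, -0.496]
   [-0.679, -0.345, -0.496]
   [-0.679, -0.345, -0.496]
   [-0.679, -0.345, -0.496]
   [-0.679, -0.345, -0.496]
   [-0.679, -0.345, -0.496]
   [-0.679, -0.345, -0.496]
rows 10 ang [0.0, 0.0, 0.0] shift m [ 0.17 -0.32  0.  ]
   [-0.659, -0.622, 0.0]
   [-0.659, -0.622, 0.0]
   [-0.659, -0.622, 0.0]
   [-0.659, -0.622, 0.0]
   [-0.659, -0.622, 0.0]
   [-0.659, -0.622, 0.0]
   [-0.659, -0.622, 0.0]
   [-0.659, -0.622, 0.0]
   [-0.659, -0.622, 0.0]
   [-0.659, -0.622, 0.0]
rows 9 ang [-0.0, 0.0, 0.699] shift m [ 0.   -0.3  -0.11]
   [-0.267, -0.79, 0.306]
   [-0.342, -0.76, 0.306]
   [-0.415, -0.723, 0.306]
   [-0.483, -0.679, 0.306]
   [-0.547, -0.629, 0.306]
   [-0.606, -0.572, 0.306]
   [-0.659, -0.511, 0.306]
   [-0.705, -0.444, 0.306]
   [-0.745, -0.373, 0.306]
rows 5 ang [0.0, 0.875, -0.0] shift m [ 0.   -0.02 -0.18]
   [-0.093, -0.036, 0.9]
   [-0.202, -0.036, 0.882]
   [-0.308, -0.036, 0.851]
   [-0.41, -0.036, 0.807]
   [-0.505, -0.036, 0.751]
```

Request:
{"method": "arm_command", "body": {
  "series": [
    {"jaw": 1,"slide": [-0.5,-0.3,-0.8],"angular": [0,0,0]},
    {"jaw": 1,"slide": [-0.5,-0.3,-0.8],"angular": [0,0,0]},
    {"jaw": 1,"slide": [-0.6,-0.3,-0.8],"angular": [0,0,0]},
    {"jaw": 1,"slide": [-0.7,-0.4,-0.8],"angular": [0,0,0]},
    {"jaw": 1,"slide": [-0.7,-0.4,-0.8],"angular": [0,0,0]}
  ]
}}

```text
time: 1.95
ee_pos: [0.3004, 0.5121, 0.3927]
tool_rot: [3.141, 0.0, 2.817]
contact_force: [0.9, 0.7, -0.8]
gripper_width: 0.085
grip_force: 0.0
```

Request:
{"method": "arm_command", "body": {
  "series": [
    {"jaw": 1,"slide": [-0.7,-0.5,-0.4],"angular": [0,0,0]},
    {"jaw": 1,"slide": [-0.7,-0.5,0],"angular": [0,0,0]},
    {"jaw": 1,"slide": [-0.7,-0.5,0],"angular": [0,0,0]},
    {"jaw": 1,"slide": [-0.7,-0.5,0],"angular": [0,0,0]},
    {"jaw": 1,"slide": [-0.7,-0.6,0],"angular": [0,0,0]}
  ]
}}

```text
time: 2.45
ee_pos: [0.3999, 0.3687, 0.4075]
tool_rot: [3.141, 0.0, 2.816]
contact_force: [1.6, -0.5, -0.2]
gripper_width: 0.085
grip_force: 0.0
```

Request:
{"method": "arm_command", "body": {
  "series": [
    {"jaw": 1,"slide": [-0.7,-0.6,0],"angular": [0,0,0]},
    {"jaw": 1,"slide": [-0.7,-0.6,0],"angular": [0,0,0]},
    {"jaw": 1,"slide": [-0.7,-0.6,0],"angular": [0,0,0]},
    {"jaw": 1,"slide": [-0.7,-0.6,0],"angular": [0,0,0]},
    {"jaw": 1,"slide": [-0.7,-0.6,0],"angular": [0,0,0]}
  ]
}}

```text
time: 2.95
ee_pos: [0.494, 0.2098, 0.4076]
tool_rot: [3.141, 0.0, 2.816]
contact_force: [0.5, 0.9, 0.6]
gripper_width: 0.0854
grip_force: 0.0
```

```bash
python3 - <<'E'
from h import *
s=arm.observe(); print(s["time"],s["ee_pos"],np.round(s["joint_positions"],2))
c=plan([.57,-.20,.30],down(21,0))
d=plan([.567,-.21,.10],down(21,35),*c)
E
```

```text
2.95 [0.49403721 0.20980696 0.40756331] [-0.29  0.15 -0.19  1.59  0.03  1.4   0.77]
rows 12 ang [0.0, 0.0, 0.524] shift m [ 0.076  -0.4098 -0.1076]
   [-0.423, -0.758, 0.224]
   [-0.477, -0.725, 0.224]
   [-0.529, -0.688, 0.224]
   [-0.578, -0.648, 0.224]
   [-0.624, -0.604, 0.224]
   [-0.666, -0.557, 0.224]
   [-0.705, -0.506, 0.224]
   [-0.741, -0.453, 0.224]
   [-0.772, -0.398, 0.224]
   [-0.799, -0.34, 0.224]
   [-0.822, -0.281, 0.224]
   [-0.84, -0.22, 0.224]
rows 6 ang [0.0, 0.729, -0.0] shift m [-0.003 -0.01  -0.2  ]
   [-0.034, -0.027, 0.833]
   [-0.119, -0.027, 0.826]
   [-0.202, -0.027, 0.809]
   [-0.283, -0.027, 0.784]
   [-0.362, -0.027, 0.752]
   [-0.436, -0.027, 0.711]
```

Request:
{"method": "arm_command", "body": {
  "series": [
    {"jaw": 1,"slide": [-0.42,-0.76,0.1],"angular": [0,0,0.524]},
    {"jaw": 1,"slide": [-0.48,-0.72,0.1],"angular": [0,0,0.524]},
    {"jaw": 1,"slide": [-0.53,-0.69,0.2],"angular": [0,0,0.524]},
    {"jaw": 1,"slide": [-0.58,-0.65,0.22],"angular": [0,0,0.524]},
    {"jaw": 1,"slide": [-0.62,-0.6,0.22],"angular": [0,0,0.524]}
  ]
}}

```text
time: 3.45
ee_pos: [0.5253, 0.0392, 0.3737]
tool_rot: [3.141, 0.001, 2.447]
contact_force: [-0.0, 0.5, -0.3]
gripper_width: 0.0853
grip_force: 0.0
```

Request:
{"method": "arm_command", "body": {
  "series": [
    {"jaw": 1,"slide": [-0.67,-0.56,0.22],"angular": [0,0,0.524]},
    {"jaw": 1,"slide": [-0.7,-0.51,0.22],"angular": [0,0,0.524]},
    {"jaw": 1,"slide": [-0.74,-0.45,0.22],"angular": [0,0,0.524]},
    {"jaw": 1,"slide": [-0.77,-0.4,0.22],"angular": [0,0,0.524]},
    {"jaw": 1,"slide": [-0.8,-0.34,0.22],"angular": [0,0,0.524]}
  ]
}}

```text
time: 3.95
ee_pos: [0.5568, -0.1315, 0.3296]
tool_rot: [3.141, 0.0, 2.082]
contact_force: [1.3, 0.6, -0.5]
gripper_width: 0.0854
grip_force: 0.0
```

Request:
{"method": "arm_command", "body": {
  "series": [
    {"jaw": 1,"slide": [-0.82,-0.28,0.3],"angular": [0,0,0.524]},
    {"jaw": 1,"slide": [-0.84,-0.22,0.3],"angular": [0,0,0.524]},
    {"jaw": 1,"slide": [-0.03,-0.03,0.83],"angular": [0,0.73,0]},
    {"jaw": 1,"slide": [-0.12,-0.03,0.83],"angular": [0,0.73,0]},
    {"jaw": 1,"slide": [-0.2,-0.03,0.81],"angular": [0,0.73,0]}
  ]
}}

```text
time: 4.45
ee_pos: [0.5681, -0.2035, 0.2054]
tool_rot: [3.139, -0.308, 1.939]
contact_force: [0.6, -0.7, -0.2]
gripper_width: 0.0855
grip_force: 0.0
```

```bash
python3 - <<'E'
from h import *
s=arm.observe(); print(s["time"],s["ee_pos"],np.round(s["joint_positions"],2))
x=np.array([np.cos(np.radians(-69)),np.sin(np.radians(-69)),0]); C=np.array([.568,-.220,0])
g=C+x*.018
Rt=down(21,35); z=Rt.as_matrix()[:,2]
print(z)
d=plan(g-z*.07+[0,0,.002],Rt)
e=plan(g+[0,0,.002],Rt,*d)
E
```

```text
4.45 [ 0.56814084 -0.2034733   0.20543073] [ 0.33  0.56  0.14  1.53 -0.3   1.3   0.94]
[-0.20555141  0.53547973 -0.81915204]
rows 5 ang [0.003, 0.433, 0.003] shift m [ 0.0207 -0.0708 -0.1461]
   [-0.572, -0.032, 0.584]
   [-0.606, -0.032, 0.549]
   [-0.638, -0.032, 0.511]
   [-0.668, -0.031, 0.472]
   [-0.695, -0.031, 0.43]
rows 2 ang [0.0, 0.0, 0.0] shift m [-0.0144  0.0375 -0.0573]
   [0.0, -0.0, 0.875]
   [0.0, -0.0, 0.875]
```

Request:
{"method": "arm_command", "body": {
  "series": [
    {"jaw": 1,"slide": [-0.57,-0.03,0.58],"angular": [0,0.433,0]},
    {"jaw": 1,"slide": [-0.61,-0.03,0.55],"angular": [0,0.433,0]},
    {"jaw": 1,"slide": [-0.64,-0.03,0.51],"angular": [0,0.433,0]},
    {"jaw": 1,"slide": [-0.67,-0.03,0.47],"angular": [0,0.433,0]},
    {"jaw": 1,"slide": [-0.69,-0.03,0.43],"angular": [0,0.433,0]}
  ]
}}

```text
time: 4.95
ee_pos: [0.5887, -0.2753, 0.0588]
tool_rot: [3.141, -0.61, 1.938]
contact_force: [1.4, -0.5, 0.7]
gripper_width: 0.0854
grip_force: 0.0
```

```bash
python3 - <<'E'
from h import *
s=arm.observe(); print(s["time"],s["ee_pos"])
x=np.array([np.cos(np.radians(-69)),np.sin(np.radians(-69)),0]); C=np.array([.568,-.220,0])
plan(C+x*.018+[0,0,.002],down(21,35))
for c in ("scene","top"):
    p=arm.read_camera(c)[0]; cv2.imwrite(f"pics/{c}2.png",p[...,::-1])
a=cv2.imread("pics/scene2.png")[140:340,200:400]; b=cv2.imread("pics/top2.png")[100:300,220:420]
cv2.imwrite("pics/two2.png",cv2.resize(np.hstack([a,b]),None,fx=2,fy=2))
E
```

```text
4.95 [ 0.58870333 -0.27527601  0.05883708]
rows 2 ang [0.001, 0.003, 0.003] shift m [-0.0143  0.0385 -0.0568]
   [0.013, 0.006, 0.876]
   [0.013, 0.006, 0.876]
```

View pics/two2.png

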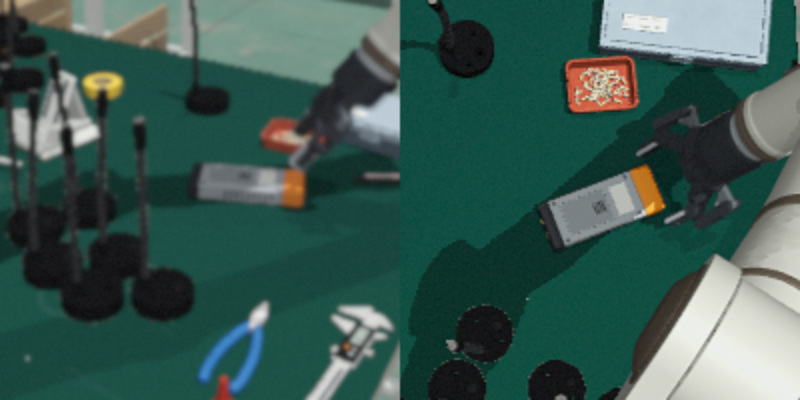

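The right half (top view) shows the open fingers astride the tester's orange end, around (690,170), aligned with its length, and they clear the red tray. I'll descend and grip.

Request:
{"method": "arm_command", "body": {
  "series": [
    {"jaw": 1,"slide": [0.01,0,0.6],"angular": [0,0,0]},
    {"jaw": 1,"slide": [0.01,0,0.6],"angular": [0,0,0]},
    {"jaw": 1,"slide": [0.01,0,0.4],"angular": [0,0,0]},
    {"jaw": 1,"slide": [0,0,0.15],"angular": [0,0,0]},
    {"jaw": 1,"slide": [0,0,0],"angular": [0,0,0]}
  ]
}}

```text
time: 5.55
ee_pos: [0.5741, -0.2354, 0.0041]
tool_rot: [3.141, -0.608, 1.94]
contact_force: [0.1, 0.8, -0.3]
gripper_width: 0.0853
grip_force: 0.0
```

Request:
{"method": "arm_command", "body": {
  "series": [
    {"jaw": 0.3,"slide": [0,0,0],"angular": [0,0,0]},
    {"jaw": 0,"slide": [0,0,0],"angular": [0,0,0]},
    {"jaw": 0,"slide": [0,0,0],"angular": [0,0,0]},
    {"jaw": 0,"slide": [0,0,0],"angular": [0,0,0]},
    {"jaw": 0,"slide": [0,0,0],"angular": [0,0,0]}
  ]
}}

```text
time: 6.05
ee_pos: [0.5752, -0.2382, 0.0052]
tool_rot: [3.139, -0.605, 1.938]
contact_force: [2.4, -2.8, 5.8]
gripper_width: 0.0646
grip_force: 69.6
```

```bash
cat >> h.py <<'E'
def pose(p,Rt): T=np.eye(4); T[:3,:3]=Rt.as_matrix(); T[:3,3]=p; return T
def tool(): s=arm.observe(); return pose(s["ee_pos"],R.from_euler('xyz',s["tool_rot"]))
def upright(foot_xy,z0,h):
    """tester origin pose: upright, screen heading h deg, foot centre at foot_xy, height z0"""
    a=np.radians(h); x=np.array([0,0,1.]); z=-np.array([np.cos(a),np.sin(a),0]); y=np.cross(z,x)
    Rt=np.stack([x,y,z],1); foot=np.array([-.08,0,.012]); T=np.eye(4); T[:3,:3]=Rt; T[:3,3]=np.array([*foot_xy,z0])-Rt@foot; return T
def planT(T,prev=None): return plan(T[:3,3],R.from_matrix(T[:3,:3]),*(prev or ()))
E
python3 - <<'E'
from h import *
T=tool(); a=np.radians(-69); c,s=np.cos(a),np.sin(a)
B=np.eye(4); B[:3,:3]=[[c,-s,0],[s,c,0],[0,0,1]]; B[:3,3]=[.568,-.220,0]
G=np.linalg.inv(T)@B; print(G.round(4)); G[1,3]=0; np.save("G.npy",G)
l=plan(T[:3,3]+[0,0,.15],R.from_matrix(T[:3,:3]))
W=upright((.61,-.20),.08,-69)@np.linalg.inv(G); print(W.round(3)); w=planT(W,l)
E
```

```text
[[-8.227e-01 -9.000e-04  5.684e-01  1.320e-02]
 [ 5.000e-04  1.000e+00  2.300e-03 -2.000e-04]
 [-5.684e-01  2.200e-03 -8.227e-01  1.540e-02]
 [ 0.000e+00  0.000e+00  0.000e+00  1.000e+00]]
rows 4 ang [0.0, 0.0, 0.0] shift m [0.   0.   0.15]
   [0.533, 0.002, -0.771]
   [0.533, 0.002, -0.771]
   [0.533, 0.002, -0.771]
   [0.533, 0.002, -0.771]
[[-0.205  0.933  0.297  0.612]
 [ 0.53   0.36  -0.767 -0.206]
 [-0.823  0.001 -0.568  0.18 ]
 [ 0.     0.     0.     1.   ]]
rows 12 ang [0.001, -0.937, -0.002] shift m [0.0372 0.0319 0.0244]
   [0.057, 0.096, -0.022]
   [0.053, 0.096, -0.029]
   [0.049, 0.096, -0.036]
   [0.044, 0.096, -0.042]
   [0.038, 0.096, -0.048]
   [0.031, 0.096, -0.052]
   [0.024, 0.096, -0.056]
   [0.017, 0.096, -0.059]
   [0.009, 0.096, -0.06]
   [0.001, 0.096, -0.061]
   [-0.007, 0.096, -0.061]
   [-0.015, 0.096, -0.059]
```

Request:
{"method": "arm_command", "body": {
  "series": [
    {"jaw": 0,"slide": [0.25,0,-0.4],"angular": [0,0,0]},
    {"jaw": 0,"slide": [0.53,0,-0.77],"angular": [0,0,0]},
    {"jaw": 0,"slide": [0.53,0,-0.77],"angular": [0,0,0]},
    {"jaw": 0,"slide": [0.53,0,-0.77],"angular": [0,0,0]},
    {"jaw": 0,"slide": [0.3,0,-0.38],"angular": [0,0,0]}
  ]
}}

```text
time: 6.55
ee_pos: [0.575, -0.2379, 0.1578]
tool_rot: [3.138, -0.604, 1.94]
contact_force: [0.7, -0.1, -3.0]
gripper_width: 0.0647
grip_force: 68.6
```

Request:
{"method": "arm_command", "body": {
  "series": [
    {"jaw": 0,"slide": [0.06,0.1,-0.02],"angular": [0,-0.937,0]},
    {"jaw": 0,"slide": [0.05,0.1,-0.03],"angular": [0,-0.937,0]},
    {"jaw": 0,"slide": [0.05,0.1,-0.04],"angular": [0,-0.937,0]},
    {"jaw": 0,"slide": [0.04,0.1,-0.04],"angular": [0,-0.937,0]},
    {"jaw": 0,"slide": [0.04,0.1,-0.05],"angular": [0,-0.937,0]}
  ]
}}

```text
time: 7.05
ee_pos: [0.5899, -0.2229, 0.1645]
tool_rot: [3.14, 0.05, 1.938]
contact_force: [-0.8, 1.1, -3.1]
gripper_width: 0.0648
grip_force: 68.3
```

Request:
{"method": "arm_command", "body": {
  "series": [
    {"jaw": 0,"slide": [0.03,0.1,-0.05],"angular": [0,-0.937,0]},
    {"jaw": 0,"slide": [0.02,0.1,-0.06],"angular": [0,-0.937,0]},
    {"jaw": 0,"slide": [0.02,0.1,-0.06],"angular": [0,-0.937,0]},
    {"jaw": 0,"slide": [0.01,0.1,-0.06],"angular": [0,-0.937,0]},
    {"jaw": 0,"slide": [0,0.1,-0.06],"angular": [0,-0.937,0]}
  ]
}}

```text
time: 7.55
ee_pos: [0.606, -0.2087, 0.1746]
tool_rot: [3.138, 0.703, 1.936]
contact_force: [0.4, -0.6, -5.3]
gripper_width: 0.0644
grip_force: 68.4
```

```bash
python3 - <<'E'
from h import *
s=arm.observe(); print(s["time"],s["ee_pos"],np.round(s["joint_positions"],2),s["tool_rot"])
G=np.load("G.npy")
W=upright((.61,-.20),.08,-69)@np.linalg.inv(G); planT(W)
E
```

```text
7.55 [ 0.60596277 -0.20873493  0.17462172] [-0.63  0.53  0.71  2.01  0.65  0.55 -0.2 ] [3.13783063 0.70284028 1.9357402 ]
rows 2 ang [0.002, -0.943, -0.01] shift m [0.0065 0.0024 0.005 ]
   [-0.041, 0.086, -0.046]
   [-0.047, 0.086, -0.04]
```

Request:
{"method": "arm_command", "body": {
  "series": [
    {"jaw": 0,"slide": [-0.04,0.09,-0.05],"angular": [0,-0.94,-0.01]},
    {"jaw": 0,"slide": [-0.05,0.09,-0.04],"angular": [0,-0.94,-0.01]},
    {"jaw": 0,"slide": [0,0,0],"angular": [0,0,0]}
  ]
}}

```text
time: 7.85
ee_pos: [0.6129, -0.2003, 0.1728]
tool_rot: [-3.113, 0.966, 1.977]
contact_force: [0.7, 1.3, -5.2]
gripper_width: 0.0645
grip_force: 68.5
```

```bash
python3 - <<'E'
from h import *
s=arm.observe(); print(s["time"],s["ee_pos"],np.round(s["joint_positions"],2),s["tool_rot"])
G=np.load("G.npy"); B=tool()@G; print("tester x axis",B[:3,0],"foot",(B@[-.08,0,.012,1])[:3])
I=[]
for c in ("scene","top"):
    p,d=arm.read_camera(c); I.append(p[...,::-1])
    for t in("tester_foot","tester_top"): print(c,t,[(round(r["score"],2),np.round(r["at"],3).tolist()) for r in arm.spot_point(t,c)])
cv2.imwrite("pics/three.png",cv2.resize(np.hstack([I[0][100:300,200:400],I[1][100:300,220:420]]),None,fx=2,fy=2))
planT(upright((.61,-.20),.004,-69)@np.linalg.inv(G))
E
```

```text
7.85 [ 0.61293679 -0.20027956  0.17284711] [-0.9   0.78  0.91  2.06  0.83  0.49 -0.56] [-3.11338722  0.96576475  1.97655861]
tester x axis [0.01545375 0.00597574 0.99986273] foot [ 0.60889141 -0.19454497  0.07328086]
scene tester_foot [(0.76, [0.61, -0.192, 0.071]), (0.56, [0.23, 0.138, 0.016])]
scene tester_top [(0.79, [0.324, 0.268, 0.011]), (0.71, [0.609, -0.191, 0.233])]
top tester_foot [(0.84, [0.228, 0.142, 0.014]), (0.63, [0.609, -0.202, 0.077])]
top tester_top [(0.77, [0.321, 0.272, 0.006])]
rows 2 ang [-0.01, -0.026, -0.021] shift m [-0.0003  0.0036 -0.0775]
   [0.818, 0.008, 0.52]
   [0.82, 0.01, 0.517]
```

View pics/three.png

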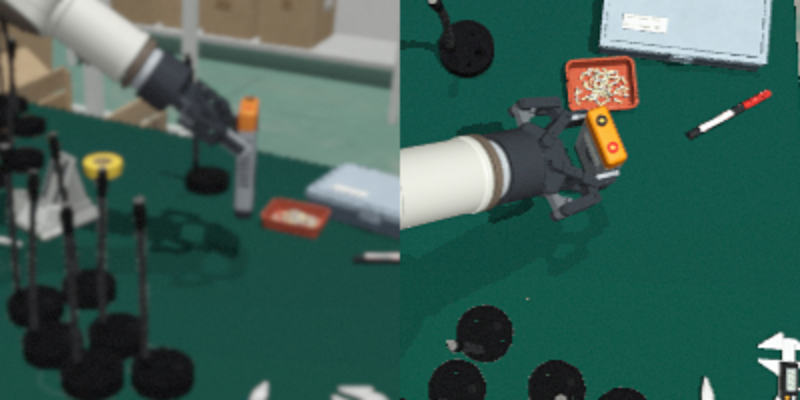

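The tester now hangs upright with its orange end up (left half, (248,110); right half, (603,135)), clear of the tray. I'll lower it onto its foot.

Request:
{"method": "arm_command", "body": {
  "series": [
    {"jaw": 0,"slide": [0.6,0,0.38],"angular": [0,-0.05,-0.05]},
    {"jaw": 0,"slide": [0.5,0.01,0.33],"angular": [0,0,0]},
    {"jaw": 0,"slide": [0.22,0,0.14],"angular": [0,0,0]},
    {"jaw": 0,"slide": [0,0,0],"angular": [0,0,0]}
  ]
}}

```text
time: 8.55
ee_pos: [0.612, -0.2065, 0.1163]
tool_rot: [-3.129, 0.968, 1.952]
contact_force: [-0.2, -0.3, -3.6]
gripper_width: 0.0651
grip_force: 68.5
```

```bash
python3 - <<'E'
from h import *
G=np.load("G.npy"); B=tool()@G; print("tester axes",B[:3,:3].round(3),"foot",(B@[-.08,0,.012,1])[:3])
planT(upright((.61,-.197),.000,-69)@np.linalg.inv(G))
E
```

```text
tester axes [[ 0.007  0.933 -0.36 ]
 [ 0.004  0.36   0.933]
 [ 1.    -0.008 -0.001]] foot [ 0.60889934 -0.20059397  0.01666826]
rows 1 ang [-0.021, 0.01, 0.052] shift m [ 0.0004  0.0032 -0.0167]
   [0.383, 0.042, 0.179]
```

Request:
{"method": "arm_command", "body": {
  "series": [
    {"jaw": 0,"slide": [0.2,0.0,0.13],"angular": [-0.02,0,0]},
    {"jaw": 0,"slide": [0.08,0,0.05],"angular": [0,0,0]},
    {"jaw": 0,"slide": [0.03,0,0.02],"angular": [0,0,0]},
    {"jaw": 0,"slide": [0.02,0,0.015],"angular": [0,0,0]},
    {"jaw": 0,"slide": [0,0,0],"angular": [0,0,0]}
  ]
}}

```text
time: 9.05
ee_pos: [0.6123, -0.205, 0.1008]
tool_rot: [-3.131, 0.97, 1.955]
contact_force: [0.8, -0.3, -2.5]
gripper_width: 0.0647
grip_force: 68.6
```

Request:
{"method": "arm_command", "body": {
  "series": [
    {"jaw": 0,"slide": [0.03,0.0,0.02],"angular": [0,0,0]},
    {"jaw": 0,"slide": [0,0,0],"angular": [0,0,0]}
  ]
}}

```text
time: 9.25
ee_pos: [0.6124, -0.2052, 0.0995]
tool_rot: [-3.131, 0.97, 1.955]
contact_force: [-0.2, 0.6, -2.0]
gripper_width: 0.0644
grip_force: 68.7
```

Request:
{"method": "arm_command", "body": {
  "series": [
    {"jaw": 0,"slide": [0.02,0.0,0.015],"angular": [0,0,0]},
    {"jaw": 0,"slide": [0,0,0],"angular": [0,0,0]}
  ]
}}

```text
time: 9.45
ee_pos: [0.6125, -0.2057, 0.0994]
tool_rot: [-3.132, 0.972, 1.953]
contact_force: [-1.6, 2.7, 5.3]
gripper_width: 0.0645
grip_force: 69.4
```

Request:
{"method": "arm_command", "body": {
  "series": [
    {"jaw": 0.75,"slide": [0,0.0,0],"angular": [0,0,0]},
    {"jaw": 1,"slide": [0,0,0],"angular": [0,0,0]},
    {"jaw": 1,"slide": [0,0,0],"angular": [0,0,0]},
    {"jaw": 1,"slide": [0,0,0],"angular": [0,0,0]}
  ]
}}

```text
time: 9.85
ee_pos: [0.6121, -0.2053, 0.0982]
tool_rot: [-3.13, 0.97, 1.955]
contact_force: [0.0, 0.8, 0.1]
gripper_width: 0.0854
grip_force: 0.0
```

Request:
{"method": "arm_command", "body": {
  "series": [
    {"jaw": 1,"slide": [0,0.0,-0.4],"angular": [0,0,0]},
    {"jaw": 1,"slide": [0,0,-0.8],"angular": [0,0,0]},
    {"jaw": 1,"slide": [0,0,-0.95],"angular": [0,0,0]},
    {"jaw": 1,"slide": [0,0,-0.95],"angular": [0,0,0]}
  ]
}}

```text
time: 10.25
ee_pos: [0.5742, -0.1095, 0.1689]
tool_rot: [-3.129, 0.97, 1.955]
contact_force: [0.4, 0.3, 0.3]
gripper_width: 0.0851
grip_force: 0.0
```

```bash
python3 - <<'E'
from h import *
s=arm.observe(); print(s["time"],s["ee_pos"],np.round(s["joint_positions"],2))
I=[]
for c in ("scene","top"):
    p,d=arm.read_camera(c); I.append(p[...,::-1]); W=cloud(c,d)
    for t in("tester_foot","tester_top"): print(c,t,[(round(r["score"],2),np.round(r["at"],3).tolist()) for r in arm.spot_point(t,c)])
    Q=W[(W[...,2]>.150)&(W[...,2]<.168)&(abs(W[...,0]-.61)<.06)&(abs(W[...,1]+.2)<.06)]
    if len(Q)>5: print(c,len(Q),Q[:,2].mean(),cv2.minAreaRect((Q[:,:2]*1000).astype(np.float32)))
cv2.imwrite("pics/four.png",cv2.resize(np.hstack([I[0][100:300,200:400],I[1][100:300,220:420]]),None,fx=2,fy=2))
E
```

```text
10.25 [ 0.5741914  -0.1095189   0.16894202] [-1.08  0.75  0.87  2.1   0.76  0.64 -0.63]
scene tester_foot [(0.84, [0.608, -0.194, 0.0]), (0.57, [0.227, 0.141, 0.015])]
scene tester_top [(0.77, [0.605, -0.2, 0.162]), (0.68, [0.325, 0.266, 0.013]), (0.26, [0.546, 0.116, 0.017])]
scene 108 0.15889402853756554 ((605.4218139648438, -202.08106994628906), (65.04668426513672, 23.503328323364258), 22.15361785888672)
top tester_foot [(0.85, [0.608, -0.202, -0.002]), (0.69, [0.227, 0.14, 0.013])]
top tester_top [(0.96, [0.32, 0.27, 0.006]), (0.61, [0.611, -0.203, 0.16])]
top 281 0.1590439323990932 ((608.236572265625, -199.7623748779297), (64.86006927490234, 23.960250854492188), 21.58371353149414)
```

View pics/four.png

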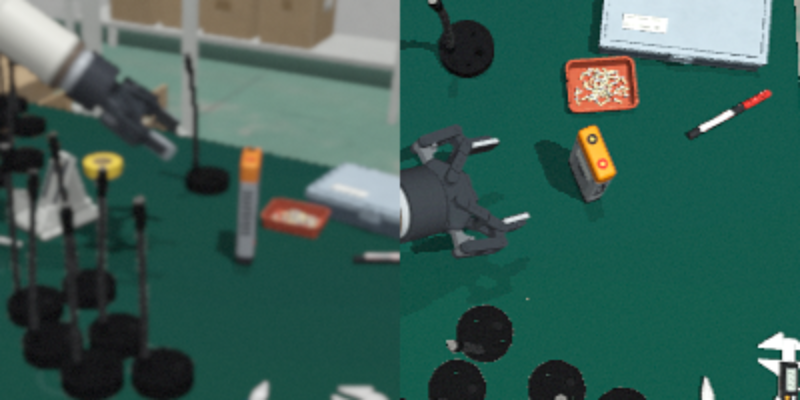

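The tester stands upright by itself at about (0.607, -0.201), orange end up. Its width axis lies at 22 degrees. I'll regrasp it from above.

```bash
python3 - <<'E'
from h import *
T=tool(); a=plan([.58,-.125,.30],down(21.8,-25))
b=plan([.607,-.201,.28],down(21.8),*a)
E
```

```text
rows 4 ang [-0.017, 0.956, -0.001] shift m [ 0.0054 -0.0141  0.1318]
   [-0.733, -0.006, -0.388]
   [-0.675, -0.006, -0.482]
   [-0.605, -0.004, -0.567]
   [-0.524, -0.003, -0.643]
rows 4 ang [0.0, 0.781, -0.0] shift m [ 0.027 -0.076 -0.02 ]
   [-0.404, -0.02, 0.326]
   [-0.437, -0.02, 0.28]
   [-0.465, -0.02, 0.231]
   [-0.487, -0.02, 0.179]
```

Request:
{"method": "arm_command", "body": {
  "series": [
    {"jaw": 1,"slide": [-0.73,0,-0.39],"angular": [-0.02,0.95,0]},
    {"jaw": 1,"slide": [-0.68,0,-0.48],"angular": [-0.02,0.95,0]},
    {"jaw": 1,"slide": [-0.61,0,-0.57],"angular": [-0.02,0.95,0]},
    {"jaw": 1,"slide": [-0.52,0,-0.64],"angular": [-0.02,0.95,0]}
  ]
}}

```text
time: 10.95
ee_pos: [0.5801, -0.1243, 0.2991]
tool_rot: [3.14, 0.442, 1.951]
contact_force: [0.8, -1.0, -1.6]
gripper_width: 0.0856
grip_force: 0.0
```

Request:
{"method": "arm_command", "body": {
  "series": [
    {"jaw": 1,"slide": [-0.4,-0.02,0.33],"angular": [0,0.78,0]},
    {"jaw": 1,"slide": [-0.44,-0.02,0.28],"angular": [0,0.78,0]},
    {"jaw": 1,"slide": [-0.46,-0.02,0.23],"angular": [0,0.78,0]},
    {"jaw": 1,"slide": [-0.49,-0.02,0.18],"angular": [0,0.78,0]},
    {"jaw": 1,"slide": [0,0,0],"angular": [0,0,0]}
  ]
}}

```text
time: 11.45
ee_pos: [0.6047, -0.2114, 0.2762]
tool_rot: [-3.137, 0.013, 1.935]
contact_force: [-1.2, -2.0, -0.1]
gripper_width: 0.0853
grip_force: 0.0
```

```bash
python3 - <<'E'
from h import *
s=arm.observe(); print(s["time"],s["ee_pos"],np.round(s["joint_positions"],2))
a=plan([.607,-.201,.18],down(21.8)); plan([.607,-.201,.117],down(21.8),*a)
E
```

```text
11.45 [ 0.60466287 -0.21138222  0.27624869] [-0.13  0.46  0.59  1.56 -0.25  1.2   0.86]
rows 3 ang [-0.012, 0.03, -0.038] shift m [ 0.0023  0.0104 -0.0962]
   [0.084, 0.053, 0.801]
   [0.08, 0.052, 0.801]
   [0.077, 0.051, 0.802]
rows 2 ang [0.0, 0.0, 0.0] shift m [ 0.     0.    -0.063]
   [0.0, 0.0, 0.787]
   [0.0, 0.0, 0.787]
```

Request:
{"method": "arm_command", "body": {
  "series": [
    {"jaw": 1,"slide": [0.13,0.08,0.5],"angular": [-0.03,0.05,-0.1]},
    {"jaw": 1,"slide": [0.12,0.08,0.7],"angular": [0,0.04,0]},
    {"jaw": 1,"slide": [0,0,0.9],"angular": [0,0,0]},
    {"jaw": 1,"slide": [0,0,0],"angular": [0,0,0]}
  ]
}}

```text
time: 11.85
ee_pos: [0.6058, -0.1869, 0.1882]
tool_rot: [-3.137, -0.007, 1.964]
contact_force: [-0.9, 1.0, -0.1]
gripper_width: 0.0854
grip_force: 0.0
```

```bash
python3 - <<'E'
from h import *
plan([.607,-.201,.117],down(21.8))
E
```

```text
rows 2 ang [-0.018, -0.025, 0.047] shift m [ 0.0012 -0.0141 -0.0712]
   [-0.175, -0.049, 0.889]
   [-0.172, -0.05, 0.889]
```

Request:
{"method": "arm_command", "body": {
  "series": [
    {"jaw": 1,"slide": [-0.33,-0.1,0],"angular": [-0.02,-0.03,0.05]},
    {"jaw": 1,"slide": [0,0,0],"angular": [0,0,0]},
    {"jaw": 1,"slide": [0,0,0],"angular": [0,0,0]}
  ]
}}

```text
time: 12.15
ee_pos: [0.6127, -0.2031, 0.1967]
tool_rot: [3.131, 0.006, 1.957]
contact_force: [0.2, 0.2, 0.1]
gripper_width: 0.0851
grip_force: 0.0
```

```bash
python3 - <<'E'
from h import *
plan([.607,-.201,.117],down(21.8))
E
```

```text
rows 3 ang [0.025, 0.013, 0.014] shift m [-0.0057  0.0021 -0.0797]
   [0.038, -0.044, 0.664]
   [0.036, -0.042, 0.664]
   [0.035, -0.04, 0.664]
```

Request:
{"method": "arm_command", "body": {
  "series": [
    {"jaw": 1,"slide": [0.11,-0.13,0.1],"angular": [0.07,0.04,0.04]},
    {"jaw": 1,"slide": [0,0,0],"angular": [0,0,0]},
    {"jaw": 1,"slide": [0,0,0],"angular": [0,0,0]}
  ]
}}

```text
time: 12.45
ee_pos: [0.6055, -0.1983, 0.1908]
tool_rot: [-3.14, -0.003, 1.955]
contact_force: [-0.5, -0.1, -0.5]
gripper_width: 0.085
grip_force: 0.0
```

```bash
python3 - <<'E'
from h import *
plan([.607,-.201,.117],down(21.8)); print(np.round(arm.observe()["dq"],3))
E
```

```text
rows 2 ang [-0.004, -0.01, 0.012] shift m [ 0.0015 -0.0027 -0.0738]
   [-0.041, 0.006, 0.922]
   [-0.04, 0.005, 0.922]
[ 0.002  0.003  0.002 -0.006 -0.    -0.002  0.001]
```

Request:
{"method": "arm_command", "body": {
  "series": [
    {"jaw": 1,"slide": [-0.08,0.01,0.5],"angular": [0,-0.01,0.01]},
    {"jaw": 1,"slide": [0,0,0.5],"angular": [0,0,0]},
    {"jaw": 1,"slide": [0,0,0.5],"angular": [0,0,0]},
    {"jaw": 1,"slide": [0,0,0.35],"angular": [0,0,0]},
    {"jaw": 1,"slide": [0,0,0],"angular": [0,0,0]}
  ]
}}

```text
time: 12.95
ee_pos: [0.6055, -0.2008, 0.1144]
tool_rot: [-3.137, -0.004, 1.953]
contact_force: [-0.0, 0.5, 0.3]
gripper_width: 0.085
grip_force: 0.0
```

Request:
{"method": "arm_command", "body": {
  "series": [
    {"jaw": 0.6,"slide": [0,0,0],"angular": [0,0,0]},
    {"jaw": 0.4,"slide": [0,0,0],"angular": [0,0,0]},
    {"jaw": 0,"slide": [0,0,0],"angular": [0,0,0]},
    {"jaw": 0,"slide": [0,0,0],"angular": [0,0,0]},
    {"jaw": 0,"slide": [0,0,0],"angular": [0,0,0]}
  ]
}}

```text
time: 13.45
ee_pos: [0.6082, -0.2019, 0.1179]
tool_rot: [3.141, 0.0, 1.953]
contact_force: [2.0, 0.9, 5.1]
gripper_width: 0.0655
grip_force: 67.7
```

```bash
cat >> h.py <<'E'
def seat(dx=0,up=0,yaw=-15.,C=(.560,.1125)):
    """tester origin pose seated in the cradle, moved up along the slope by `up`, out from the rest by dx"""
    x=np.array([37+31,0,168-23.]); x/=np.linalg.norm(x); y=np.array([0,-1,0.]); z=np.cross(x,y)
    Rt=np.stack([x,y,z],1); foot=np.array([-.031,0,.023])+x*up-z*dx
    A=np.eye(4); A[:3,:3]=R.from_euler('z',yaw,degrees=True).as_matrix(); A[:3,3]=[*C,0]
    T=np.eye(4); T[:3,:3]=Rt; T[:3,3]=foot-Rt@[-.08,0,.012]; return A@T
E
python3 - <<'E'
from h import *
s=arm.observe(); print(s["time"],s["ee_pos"],s["gripper_width"],np.round(s["joint_positions"],2))
G=np.linalg.inv(tool())@upright((.607,-.201),0,-68.2); print(G.round(3)); G[1,3]=0; np.save("G.npy",G)
t=tool(); a=plan(t[:3,3]+[0,-0.02,.12],R.from_matrix(t[:3,:3]))
b=planT(seat(.02,.10)@np.linalg.inv(G),a); print(b[0],b[1].as_euler('xyz'))
E
```

```text
13.45 [ 0.60819305 -0.20188423  0.11792449] 0.06546807953068598 [-0.08  0.62  0.51  1.69 -0.36  0.92  0.95]
[[-0.    -0.001  1.    -0.011]
 [ 0.001  1.     0.001 -0.001]
 [-1.     0.001 -0.     0.038]
 [ 0.     0.     0.     1.   ]]
rows 4 ang [0.0, 0.0, 0.0] shift m [ 0.   -0.02  0.12]
   [-0.116, -0.046, -0.75]
   [-0.116, -0.046, -0.75]
   [-0.116, -0.046, -0.75]
   [-0.116, -0.046, -0.75]
rows 16 ang [0.217, -0.109, 0.971] shift m [-0.0073  0.3235 -0.0086]
   [0.473, 0.178, 0.013]
   [0.493, 0.112, 0.002]
   [0.504, 0.044, -0.008]
   [0.505, -0.024, -0.016]
   [0.497, -0.093, -0.022]
   [0.479, -0.16, -0.026]
   [0.453, -0.224, -0.027]
   [0.418, -0.284, -0.026]
   [0.375, -0.339, -0.023]
   [0.325, -0.387, -0.017]
   [0.27, -0.428, -0.009]
   [0.209, -0.46, 0.001]
   [0.145, -0.484, 0.012]
   [0.079, -0.499, 0.026]
   [0.011, -0.504, 0.04]
   [-0.056, -0.5, 0.056]
[0.60084875 0.10160822 0.22933369] [ 3.14127901  0.43884126 -0.26025454]
```

Request:
{"method": "arm_command", "body": {
  "series": [
    {"jaw": 0,"slide": [0,0,-0.4],"angular": [0,0,0]},
    {"jaw": 0,"slide": [0,0,-0.9],"angular": [0,0,0]},
    {"jaw": 0,"slide": [0,0,-0.9],"angular": [0,0,0]},
    {"jaw": 0,"slide": [0,0,-0.9],"angular": [0,0,0]},
    {"jaw": 0,"slide": [0,0,-0.9],"angular": [0,0,0]}
  ]
}}

```text
time: 13.95
ee_pos: [0.6057, -0.2018, 0.2779]
tool_rot: [-3.138, -0.002, 1.952]
contact_force: [0.9, 0.1, -3.0]
gripper_width: 0.0656
grip_force: 67.8
```

```bash
python3 - <<'E'
from h import *
t=tool(); print(t[:3,3])
a=plan([.61,.10,.29],down(-105)); b=planT(seat(.02,.10)@np.linalg.inv(np.load("G.npy")),a)
E
```

```text
[ 0.60570844 -0.20175802  0.27787945]
rows 17 ang [-0.002, 0.001, 0.933] shift m [0.0043 0.3018 0.0121]
   [0.41, 0.171, -0.017]
   [0.428, 0.116, -0.017]
   [0.44, 0.06, -0.017]
   [0.444, 0.002, -0.017]
   [0.44, -0.056, -0.017]
   [0.429, -0.112, -0.017]
   [0.411, -0.167, -0.017]
   [0.386, -0.219, -0.017]
   [0.354, -0.267, -0.017]
   [0.317, -0.311, -0.017]
   [0.273, -0.35, -0.017]
   [0.226, -0.382, -0.017]
   [0.174, -0.408, -0.017]
   [0.12, -0.427, -0.017]
   [0.063, -0.439, -0.017]
   [0.006, -0.444, -0.018]
   [-0.052, -0.441, -0.018]
rows 4 ang [-0.001, -0.786, -0.003] shift m [-0.0092  0.0016 -0.0607]
   [-0.058, 0.005, 0.379]
   [-0.016, 0.005, 0.383]
   [0.026, 0.005, 0.383]
   [0.068, 0.005, 0.378]
```

Request:
{"method": "arm_command", "body": {
  "series": [
    {"jaw": 0,"slide": [0.41,0.17,-0.02],"angular": [0,0,0.933]},
    {"jaw": 0,"slide": [0.43,0.12,-0.02],"angular": [0,0,0.933]},
    {"jaw": 0,"slide": [0.44,0.06,-0.02],"angular": [0,0,0.933]},
    {"jaw": 0,"slide": [0.44,0,-0.02],"angular": [0,0,0.933]},
    {"jaw": 0,"slide": [0.44,-0.06,-0.02],"angular": [0,0,0.933]}
  ]
}}

```text
time: 14.45
ee_pos: [0.6069, -0.1124, 0.2806]
tool_rot: [-3.137, 0.0, 1.295]
contact_force: [0.4, 0.4, -3.1]
gripper_width: 0.0652
grip_force: 67.9
```

Request:
{"method": "arm_command", "body": {
  "series": [
    {"jaw": 0,"slide": [0.43,-0.11,-0.02],"angular": [0,0,0.933]},
    {"jaw": 0,"slide": [0.41,-0.17,-0.02],"angular": [0,0,0.933]},
    {"jaw": 0,"slide": [0.39,-0.22,-0.02],"angular": [0,0,0.933]},
    {"jaw": 0,"slide": [0.35,-0.27,-0.02],"angular": [0,0,0.933]},
    {"jaw": 0,"slide": [0.32,-0.31,-0.02],"angular": [0,0,0.933]}
  ]
}}

```text
time: 14.95
ee_pos: [0.6081, -0.0235, 0.2846]
tool_rot: [-3.138, 0.003, 0.644]
contact_force: [-0.8, 0.2, -3.6]
gripper_width: 0.065
grip_force: 67.8
```

Request:
{"method": "arm_command", "body": {
  "series": [
    {"jaw": 0,"slide": [0.27,-0.35,-0.02],"angular": [0,0,0.933]},
    {"jaw": 0,"slide": [0.23,-0.38,-0.02],"angular": [0,0,0.933]},
    {"jaw": 0,"slide": [0.17,-0.41,-0.02],"angular": [0,0,0.933]},
    {"jaw": 0,"slide": [0.12,-0.43,-0.02],"angular": [0,0,0.933]},
    {"jaw": 0,"slide": [0.06,-0.44,-0.02],"angular": [0,0,0.933]}
  ]
}}

```text
time: 15.45
ee_pos: [0.6092, 0.0652, 0.2887]
tool_rot: [-3.141, 0.004, -0.007]
contact_force: [0.9, -0.6, -2.9]
gripper_width: 0.0654
grip_force: 67.8
```

```bash
python3 - <<'E'
from h import *
t=tool(); print(t[:3,3],np.round(arm.observe()["joint_positions"],2))
a=plan([.61,.10,.29],down(-105)); b=planT(seat(.015,.08)@np.linalg.inv(np.load("G.npy")),a)
E
```

```text
[0.60921951 0.06524701 0.28870568] [-0.85  0.51  0.99  1.62 -0.44  1.26 -1.35]
rows 2 ang [-0.001, 0.015, 0.911] shift m [0.0008 0.0348 0.0013]
   [0.006, -0.434, -0.016]
   [-0.049, -0.432, -0.016]
rows 4 ang [-0.001, -0.786, -0.003] shift m [-0.013   0.0026 -0.0809]
   [-0.083, 0.005, 0.506]
   [-0.027, 0.005, 0.512]
   [0.029, 0.005, 0.511]
   [0.085, 0.005, 0.505]
```

Request:
{"method": "arm_command", "body": {
  "series": [
    {"jaw": 0,"slide": [0,-0.43,-0.02],"angular": [0,0,0.911]},
    {"jaw": 0,"slide": [-0.05,-0.43,-0.02],"angular": [0,0.02,0.911]},
    {"jaw": 0,"slide": [0,0,0],"angular": [0,-0.786,0]},
    {"jaw": 0,"slide": [0,0,0],"angular": [0,-0.786,0]},
    {"jaw": 0,"slide": [0,0,0],"angular": [0,-0.786,0]}
  ]
}}

```text
time: 15.95
ee_pos: [0.6099, 0.1003, 0.2912]
tool_rot: [-3.141, 0.334, -0.254]
contact_force: [0.1, 0.7, -2.7]
gripper_width: 0.0652
grip_force: 67.9
```

Request:
{"method": "arm_command", "body": {
  "series": [
    {"jaw": 0,"slide": [0,0,0],"angular": [0,-0.786,0]},
    {"jaw": 0,"slide": [0,0,0],"angular": [0,0,0]},
    {"jaw": 0,"slide": [0,0,0],"angular": [0,0,0]}
  ]
}}

```text
time: 16.25
ee_pos: [0.6107, 0.0981, 0.2894]
tool_rot: [3.14, 0.438, -0.258]
contact_force: [0.0, 0.7, -2.8]
gripper_width: 0.0653
grip_force: 68.0
```

```bash
python3 - <<'E'
from h import *
t=tool(); print(t[:3,3],np.round(arm.observe()["joint_positions"],2))
G=np.load("G.npy"); B=t@G; S=seat(); D=np.linalg.inv(S)@B; print("tester in seat frame",D[:3,3].round(4),R.from_matrix(D[:3,:3]).as_rotvec(degrees=True).round(2))
I=[]
for c in ("scene","top"):
    p,d=arm.read_camera(c); I.append(p[...,::-1])
    for t in("tester_foot","tester_top","cradle_corner","cradle_lip","cradle"): print(c,t,[(round(r["score"],2),np.round(r["at"],3).tolist()) for r in arm.spot_point(t,c)[:2]])
print("pred foot",(B@[-.08,0,.012,1])[:3].round(3),"top",(B@[.08,0,.012,1])[:3].round(3))
for n,q in(("lip",[-.0585,0,.0455,1]),("corner",[-.0222,0,.018,1])):
    A=pose([.56,.1125,0],R.from_euler('z',-15,degrees=True)); print(n,(A@q)[:3].round(3))
cv2.imwrite("pics/five.png",cv2.resize(np.hstack([I[0][80:280,150:350],I[1][100:300,120:320]]),None,fx=2,fy=2))
a=planT(seat(.012,.08)@np.linalg.inv(G)); planT(seat(.005,.012)@np.linalg.inv(G),a)
E
```

```text
[0.61073889 0.0980853  0.28944969] [-0.57  0.8   0.87  1.22 -0.6   1.81 -1.58]
tester in seat frame [ 0.1589  0.0009 -0.036 ] [ 0.1   0.06 -0.13]
scene tester_foot [(0.9, [0.229, 0.14, 0.015]), (0.8, [0.564, 0.111, 0.18])]
scene tester_top [(0.71, [0.628, 0.097, 0.325]), (0.67, [0.324, 0.268, 0.012])]
scene cradle_corner [(0.95, [0.546, 0.119, 0.02]), (0.42, [0.56, 0.115, -0.004])]
scene cradle_lip [(0.6, [0.518, 0.128, 0.043])]
scene cradle [(0.74, [0.562, 0.114, -0.0])]
top tester_foot [(0.75, [0.226, 0.143, 0.012]), (0.73, [0.544, 0.117, 0.016])]
top tester_top [(0.77, [0.322, 0.271, 0.011]), (0.72, [0.631, 0.092, 0.331])]
top cradle_corner [(0.87, [0.543, 0.114, 0.017])]
top cradle_lip [(0.68, [0.52, 0.124, 0.045])]
top cradle [(0.74, [0.559, 0.11, -0.002]), (0.47, [0.787, -0.035, -0.001])]
pred foot [0.564 0.11  0.182] top [0.629 0.093 0.327]
lip [0.503 0.128 0.046]
corner [0.539 0.118 0.018]
rows 3 ang [0.003, -0.003, 0.01] shift m [-0.0111  0.0025 -0.0827]
   [0.207, 0.004, 0.664]
   [0.207, 0.004, 0.664]
   [0.207, 0.004, 0.664]
rows 2 ang [0.0, 0.0, 0.0] shift m [-0.0218  0.0058 -0.0645]
   [0.088, -0.001, 0.85]
   [0.088, -0.001, 0.85]
```

View pics/five.png

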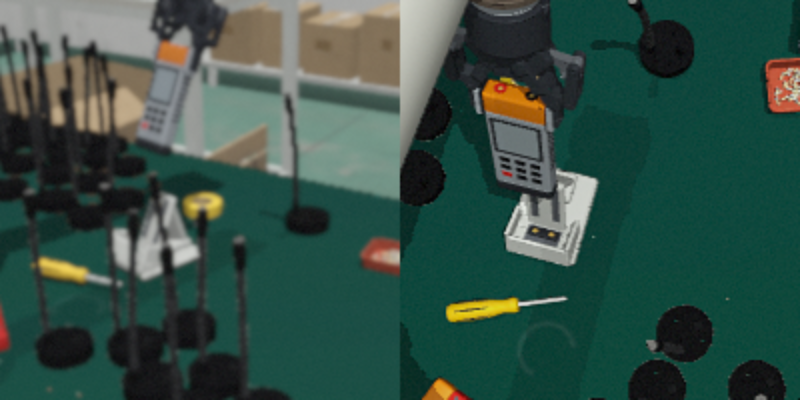

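The tester hangs tilted above the cradle, screen to the front and orange end up (right half, (520,140)). It is in line with the ledge at (545,235). The predicted foot and top positions agree with the networks, so I'll lower it along the slope.

Request:
{"method": "arm_command", "body": {
  "series": [
    {"jaw": 0,"slide": [0.21,0,0.66],"angular": [0,0,0]},
    {"jaw": 0,"slide": [0.21,0,0.66],"angular": [0,0,0]},
    {"jaw": 0,"slide": [0.21,0,0.66],"angular": [0,0,0]},
    {"jaw": 0,"slide": [0,0,0],"angular": [0,0,0]}
  ]
}}

```text
time: 17.25
ee_pos: [0.5978, 0.1028, 0.2042]
tool_rot: [3.14, 0.445, -0.257]
contact_force: [-0.9, -0.4, -2.8]
gripper_width: 0.0652
grip_force: 67.8
```

```bash
python3 - <<'E'
from h import *
t=tool(); k=dict(C=(.561,.1122))
G=np.load("G.npy"); B=t@G; S=seat(**k); D=np.linalg.inv(S)@B; print("tester in seat frame",D[:3,3].round(4),R.from_matrix(D[:3,:3]).as_rotvec(degrees=True).round(2))
for c in ("scene","top"):
    p,d=arm.read_camera(c); W=cloud(c,d)
    A=pose([.561,.1122,0],R.from_euler('z',-15,degrees=True)); Q=(W-A[:3,3])@A[:3,:3]
    # cradle-frame profile: lip/ledge/rest face
    m=(abs(Q[...,1])<.022)&(abs(Q[...,0])<.08)&(Q[...,2]>.004)&(Q[...,2]<.085)
    q=Q[m]; 
    f=q[(q[:,2]>.045)&(q[:,2]<.085)]; 
    if len(f)>8: r=f[:,0]-f[:,2]*np.tan(np.radians(25)); print(c,"rest face intercept",np.percentile(r,[10,50,90]).round(4),"expect",round(-.020-.018*.4663,4),len(f))
    for s in(-1,1):
        w=Q[(Q[...,1]*s>.03)&(Q[...,1]*s<.06)&(Q[...,2]>.045)&(Q[...,2]<.07)&(abs(Q[...,0])<.06)]
        if len(w)>5: print(c,"cheek",s,np.percentile(w[:,1],[5,25,50,75,95]).round(4),len(w))
planT(seat(.004,.02,**k)@np.linalg.inv(G))
E
```

```text
tester in seat frame [ 0.0755 -0.0002 -0.0134] [ 0.18 -0.34 -0.17]
scene rest face intercept [-0.0311 -0.0278  0.0082] expect -0.0284 129
scene cheek -1 [-0.0464 -0.0455 -0.043  -0.0406 -0.039 ] 16
scene cheek 1 [0.0333 0.0353 0.0368 0.0373 0.04  ] 12
top rest face intercept [-0.0708 -0.0671  0.0163] expect -0.0284 29
top cheek -1 [-0.0421 -0.041  -0.0396 -0.0389 -0.037 ] 19
top cheek 1 [0.033  0.038  0.0396 0.0412 0.0429] 24
rows 2 ang [0.006, 0.0, 0.014] shift m [-0.0172  0.0043 -0.0581]
   [0.108, 0.002, 0.752]
   [0.108, 0.003, 0.752]
```

Request:
{"method": "arm_command", "body": {
  "series": [
    {"jaw": 0,"slide": [0.11,0.01,0.5],"angular": [0,0,0.02]},
    {"jaw": 0,"slide": [0.11,0.01,0.5],"angular": [0,0,0]},
    {"jaw": 0,"slide": [0,0,0.35],"angular": [0,0,0]},
    {"jaw": 0,"slide": [0,0,0],"angular": [0,0,0]},
    {"jaw": 0,"slide": [0,0,0],"angular": [0,0,0]}
  ]
}}

```text
time: 17.85
ee_pos: [0.5863, 0.105, 0.1565]
tool_rot: [3.141, 0.437, -0.259]
contact_force: [0.2, -0.4, -2.8]
gripper_width: 0.0654
grip_force: 67.9
```

```bash
python3 - <<'E'
from h import *
t=tool(); k=dict(C=(.561,.1122))
G=np.load("G.npy"); B=t@G; S=seat(**k); D=np.linalg.inv(S)@B; print("tester in seat frame",D[:3,3].round(4),R.from_matrix(D[:3,:3]).as_rotvec(degrees=True).round(2))
planT(seat(.003,.0,**k)@np.linalg.inv(G))
E
```

```text
tester in seat frame [ 0.0272  0.0005 -0.0035] [ 0.09  0.11 -0.05]
rows 1 ang [0.007, -0.014, 0.011] shift m [-0.0106  0.0033 -0.0249]
   [0.013, -0.012, 0.681]
```

Clear of everything so far. I'll lower it gently onto the contact.

Request:
{"method": "arm_command", "body": {
  "series": [
    {"jaw": 0,"slide": [0,0,0.2],"angular": [0,0,0]},
    {"jaw": 0,"slide": [0,0,0.2],"angular": [0,0,0]},
    {"jaw": 0,"slide": [0,0,0.1],"angular": [0,0,0]},
    {"jaw": 0,"slide": [0,0,0.05],"angular": [0,0,0]},
    {"jaw": 0,"slide": [0,0,0],"angular": [0,0,0]}
  ]
}}

```text
time: 18.35
ee_pos: [0.5764, 0.1076, 0.1351]
tool_rot: [3.141, 0.439, -0.259]
contact_force: [-0.2, 0.5, -2.8]
gripper_width: 0.0655
grip_force: 68.0
```

Request:
{"method": "arm_command", "body": {
  "series": [
    {"jaw": 0,"slide": [0,0,0.06],"angular": [0,0,0]},
    {"jaw": 0,"slide": [0,0,0],"angular": [0,0,0]}
  ]
}}

```text
time: 18.55
ee_pos: [0.5757, 0.1077, 0.1331]
tool_rot: [3.141, 0.438, -0.259]
contact_force: [1.3, 0.2, -2.8]
gripper_width: 0.0659
grip_force: 68.0
```

Request:
{"method": "arm_command", "body": {
  "series": [
    {"jaw": 0,"slide": [0,0,0.05],"angular": [0,0,0]},
    {"jaw": 0,"slide": [0,0,0],"angular": [0,0,0]}
  ]
}}

```text
time: 18.75
ee_pos: [0.5755, 0.1077, 0.1323]
tool_rot: [3.141, 0.437, -0.259]
contact_force: [1.4, -1.9, 2.2]
gripper_width: 0.0653
grip_force: 68.3
```

Request:
{"method": "arm_command", "body": {
  "series": [
    {"jaw": 0,"slide": [0,0,0.04],"angular": [0,0,0]},
    {"jaw": 0,"slide": [0,0,0],"angular": [0,0,0]}
  ]
}}

```text
time: 18.95
ee_pos: [0.5756, 0.1075, 0.1321]
tool_rot: [-3.141, 0.435, -0.259]
contact_force: [2.2, -1.8, 8.9]
gripper_width: 0.0652
grip_force: 69.0
```

Request:
{"method": "arm_command", "body": {
  "series": [
    {"jaw": 0,"slide": [0.04,0,-0.03],"angular": [0,0,0]},
    {"jaw": 0,"slide": [0.03,0,0],"angular": [0,0,0]},
    {"jaw": 0,"slide": [0,0,0],"angular": [0,0,0]}
  ]
}}

```text
time: 19.25
ee_pos: [0.5773, 0.1071, 0.1313]
tool_rot: [3.141, 0.438, -0.259]
contact_force: [0.4, -0.6, 8.4]
gripper_width: 0.0655
grip_force: 68.6
```

```bash
python3 - <<'E'
from h import *
t=tool(); k=dict(C=(.561,.1122))
G=np.load("G.npy"); B=t@G; D=np.linalg.inv(seat(**k))@B; print(D[:3,3].round(4),R.from_matrix(D[:3,:3]).as_rotvec(degrees=True).round(2),arm.observe()["contact_force"])
E
```

```text
[ 0.0006  0.0008 -0.0012] [ 0.08  0.03 -0.03] [ 0.43818245 -0.61405693  8.44645398]
```

Request:
{"method": "arm_command", "body": {
  "series": [
    {"jaw": 0,"slide": [0.04,0,-0.02],"angular": [0,0,0]},
    {"jaw": 0,"slide": [0,0,0],"angular": [0,0,0]}
  ]
}}

```text
time: 19.45
ee_pos: [0.5789, 0.1067, 0.1307]
tool_rot: [3.141, 0.439, -0.259]
contact_force: [-0.4, -0.6, 6.2]
gripper_width: 0.0656
grip_force: 68.4
```

Request:
{"method": "arm_command", "body": {
  "series": [
    {"jaw": 0.6,"slide": [0,0,0],"angular": [0,0,0]},
    {"jaw": 0.8,"slide": [0,0,0],"angular": [0,0,0]},
    {"jaw": 1,"slide": [0,0,0],"angular": [0,0,0]},
    {"jaw": 1,"slide": [0,0,0],"angular": [0,0,0]},
    {"jaw": 1,"slide": [0,0,0],"angular": [0,0,0]}
  ]
}}

```text
time: 19.95
ee_pos: [0.5788, 0.1068, 0.1297]
tool_rot: [3.14, 0.438, -0.259]
contact_force: [0.4, 0.3, -0.4]
gripper_width: 0.0854
grip_force: 0.0
```

Request:
{"method": "arm_command", "body": {
  "series": [
    {"jaw": 1,"slide": [0,0,-0.3],"angular": [0,0,0]},
    {"jaw": 1,"slide": [0,0,-0.6],"angular": [0,0,0]},
    {"jaw": 1,"slide": [0,0,-0.9],"angular": [0,0,0]},
    {"jaw": 1,"slide": [0,0,-0.9],"angular": [0,0,0]},
    {"jaw": 1,"slide": [0,0,-0.9],"angular": [0,0,0]}
  ]
}}

```text
time: 20.45
ee_pos: [0.6386, 0.0909, 0.2625]
tool_rot: [3.14, 0.437, -0.259]
contact_force: [0.5, 1.0, -0.6]
gripper_width: 0.0855
grip_force: 0.0
```

```bash
python3 - <<'E'
from h import *
I=[]
for c in ("scene","top"):
    p,d=arm.read_camera(c); I.append(p[...,::-1])
    for t in("tester_foot","tester_top","tag_tray","screwdriver","tape_roll","lamp"): print(c,t,[(round(r["score"],2),np.round(r["at"],3).tolist()) for r in arm.spot_point(t,c)[:2]])
B=seat(C=(.561,.1122)); print("pred foot",(B@[-.08,0,.012,1])[:3].round(3),"top",(B@[.08,0,.012,1])[:3].round(3)); print(arm.observe()["contact_force"],arm.observe()["time"])
cv2.imwrite("pics/six.png",cv2.resize(np.hstack([I[0][80:280,150:350],I[1][100:300,120:320]]),None,fx=2,fy=2))
E
```

```text
scene tester_foot [(0.93, [0.228, 0.141, 0.019]), (0.59, [0.532, 0.119, 0.022])]
scene tester_top [(0.63, [0.595, 0.101, 0.17])]
scene tag_tray [(0.66, [0.437, 0.166, -0.002]), (0.59, [0.74, -0.222, -0.001])]
scene screwdriver [(0.78, [0.436, 0.166, -0.0])]
scene tape_roll [(0.74, [0.752, 0.147, -0.003])]
scene lamp [(0.58, [0.793, -0.04, -0.004])]
top tester_foot [(0.96, [0.532, 0.115, 0.023]), (0.7, [0.224, 0.139, 0.014])]
top tester_top [(0.87, [0.597, 0.099, 0.167]), (0.72, [0.324, 0.274, 0.007])]
top tag_tray [(0.91, [0.74, -0.225, -0.003])]
top screwdriver [(0.56, [0.438, 0.167, -0.001])]
top tape_roll [(0.75, [0.439, 0.167, -0.001]), (0.64, [0.755, 0.15, -0.003])]
top lamp [(0.94, [0.79, -0.038, -0.002])]
pred foot [0.531 0.12  0.023] top [0.597 0.103 0.168]
[ 0.16899127  0.12534125 -0.38503809] 21.15
```

View pics/six.png

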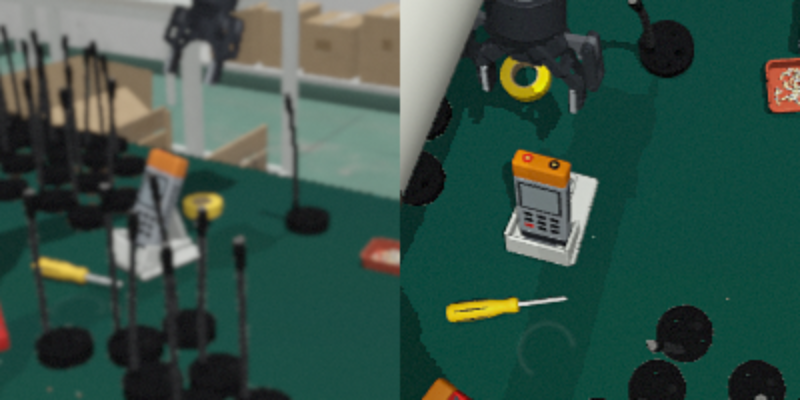

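The tester sits in the cradle at (540,205) in the right half, leaning back with its screen to the front. Its foot and top are within about 5 mm of the seated pose, the robot is clear, and the tray, screwdriver, tape and lamp have not moved.

```bash
python3 -c "
from station import arm
print(arm.hand_in())"
```

```text
the job is handed in; nothing more can be done
None
```

The tester is on its charging cradle, foot down behind the lip on the contact, orange end up and screen to the front. The tray, screwdriver, tape and lamp are where they were, and I handed the job in at about 21 s of the 58 s allowed.

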